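Transfer the measured samples to the outgoing rack in reverse order

ROBOT

A 6-joint arm with a two-finger parallel gripper is mounted at the origin on a cart in front of the work surface, level with it; the furniture and walls round the work are solid. World frame = base frame: x ahead of the robot, y to its left, z up, the work surface at z = 0. Lengths are in m, angles in degrees, forces in N, time in s.
With the tool pointing down it reaches from about 0.375 to 0.9 m from the base axis. Payload 3.1 kg.
Tool frame: the origin (TCP) lies midway between the tips of the shut fingers; the grasp point (between the pads) lies 19 mm behind it; z points along the fingers, y is the direction in which the jaws open and shut (so a half turn about z gives the same grasp; the last joint's range is limited). The gripper opens to 87 mm and grips with 3 to 60 N. Pads are 19 mm wide; open, the fingers measure 117 mm over their backs; the gripper's body (75 mm by 190 mm) begins 51 mm behind the grasp point.
Start: joints at [54.173, 30.224, 82.088, -0, 67.689, -10.227], TCP at [0.27, 0.564, 0.223] pointing down, gripper open.
Joint ranges: [-176.69, 176.69], [-43.24, 126.21], [12.49, 139.97], [-82, 262], [0, 151.66], [-163.58, 163.58]. Speed limits (degrees/s): [159.86, 159.86, 180, 180, 180, 180].

INTERFACE

Orientations are given as a 3x3 rotation matrix whose columns are the frame's x, y, z axes.
In Python, from rig import status, vision, bot, models gives the robot as it stands.
- The arm moves only by the tool send_rows, never from a script. Its argument "moves" is a list of rows, each a list of 7 numbers: the shift along the tool's x, y, z in units of 25 mm (1.0 is 25 mm), then the turn, a rotation vector about the tool's x, y, z in units of 10 degrees (1.0 is 10 degrees), then the closure, from -1 (fully open) to 1 (shut), so that 0 is half open. In form: [[dx, dy, dz, rx, ry, rz, hand], ...]. A call has 1 to 12 rows; each row shifts and turns the commanded pose from where the row before left it, along the tool's axes as they then stand; what a row does not reach is not made up. A row lasts 1/8 s, in which the tool goes at most 62.5 mm and 10.7 degrees, less where a joint would pass 70% of its speed; a pose out of reach is approached as far as the arm can. A call is refused whole if a number of a shift passes 1 or a number of a turn 1, either way. A call with a gripper value outside its range is refused whole. The fingers move at their own pace and stop on an object; the grip force is fixed at half the most. Time passes only in rows, so rows that do not move let the fingers close. It gives the time, the measured TCP pose, the force and the opening at its end, in the units of the state.
- status.read_state(): the state, without advancing time (a new reading comes with each control period).
- vision.capture(name): name is "scene" or "top" or "wrist"; returns a dict with "img" (480x640x3 uint8, red, green, blue), "depth" (480x640 float32, m along the optical axis (not along the pixel's ray), 0 where there is no reading), "fx", "fy", "cx", "cy" (pixels), "pose" (4x4, takes a point from camera to world coordinates); the wrist camera has in their place "hand_eye" (4x4, takes a point from camera to tool coordinates, whose origin is the TCP and whose axes are the flange's). Camera axes: x right, y up, looking along -z (the intrinsics and any distortion apply to the point x, -y, -z); pixel columns grow to the right and rows downward; lengths in m; the calibration is good to about 2 mm. A picture is of the moment at which its call begins: read the wrist's pose just before it.
- bot.hand_in(): hands the job in, once; it reports no verdict.
Trained networks look in the newest picture that a camera, given by its name, has taken for a name from the list of things; names that differ only in an ending like _2 or _b are one class to them, and where a whole thing is asked for, a point or a joint stands for the part that bears it (a point fixed in the world has none). Each returns a list of dicts, best first, with "confidence" (0 to 1); they miss things now and then, are a little off and sometimes report something else, mostly with a low value. They report only what shows in the picture. A call takes as long as a camera call.
- models.masks_of(camera, name): "mask" (480x640 bool, what is visible of it) and "extent" ([left, top, right, bottom] in pixels, round what is visible of it).
- models.landmark_of(camera, name): "point" ([column, row] in pixels: a listed point, or the origin of a listed thing).
The state is a dict: "time_s": time; "joint_positions": joint angles; "qvel": joint speeds; "tau": joint torques, N m; "position": TCP position; "tcp_rot": TCP orientation; "force": force on the tool from outside, world axes, zero at the start; "moment": the same for the moment, N m; "opening": opening from 0.0 (shut) to 1.0 (fully open).
Only numpy, scipy, OpenCV 4.12 (cv2) and the standard library are available. Lean on these libraries where they do the work, as an engineer would, in place of code of your own. Each camera call takes 0.05 s, during which the arm holds its last target.

TASK

The four samples in the black rack have been measured and must go to the next station last one first: move them to the blue rack in reverse order, so that the sample leftmost in the black rack ends up in the rightmost nest of the blue rack, the second from the left in the second from the right, and so on (left and right as the robot sees them). Stand each one upright, flat on the floor of its nest, and leave the coloured inserts where they are.

Things in the scene. Friction and masses are not known exactly. Their poses are not given: they have to be found in the camera images.
- black_rack: Black starting rack: plate 72 x 266 x 14 mm, fixed, with a row of four square nests 38 x 38 mm, 3 mm deep. Origin: centre of the underside; x across the row, away from the robot; y along the row to the robot's left; z up. Nest centres at x = 0, y = +93, +31, -31, -93 mm (from the left); nest floor z = 11 mm. Each nest holds an insert with a part on it.
- blue_rack: Blue receiving rack, empty at the start: plate 72 x 266 x 14 mm, fixed, with a row of four square nests 38 x 38 mm, 3 mm deep. Origin: centre of the underside; x across the row, away from the robot; y along the row to the robot's left; z up. Nest centres at x = 0, y = +93, +31, -31, -93 mm (from the left); nest floor z = 11 mm.
- brass_bushing: Brass-coloured plain bushing, round, 22 mm diameter, 18 mm high, about 30 g. Stands upright on its end; origin: centre of its underside, z up along its axis. Loose, to be moved.
- steel_bushing: Light grey steel bushing, 24 mm high, 21 mm wide collar at the foot and a narrower barrel above it, about 30 g. Stands upright on its end; origin: centre of its underside, z up along its axis. Loose, to be moved.
- ground_pin: Plain light grey ground steel pin, 16 mm diameter, 70 mm high, about 110 g. Stands upright on its end; origin: centre of its underside, z up along its axis. Loose, to be moved.
- hexagon_nut: Dark blue-grey plain hexagonal block (nut blank without a hole), 19 mm across flats, 22 mm across corners, 10 mm high, about 30 g; its x axis runs across two flats. Stands upright on its end; origin: centre of its underside, z up along its axis. Loose, to be moved.
- brass_bushing_insert: Red plastic insert, 36.5 x 36.5 x 5 mm, fixed in one of the black rack's nests; the brass bushing stands on it at the start. It stays there and so marks where that part came from. Origin: centre of the underside, on the nest floor; its top is 5 mm higher (2 mm above the plate). Axes as the rack's.
- steel_bushing_insert: Green plastic insert, 36.5 x 36.5 x 5 mm, fixed in one of the black rack's nests; the steel bushing stands on it at the start. It stays there and so marks where that part came from. Origin: centre of the underside, on the nest floor; its top is 5 mm higher (2 mm above the plate). Axes as the rack's.
- ground_pin_insert: Orange plastic insert, 36.5 x 36.5 x 5 mm, fixed in one of the black rack's nests; the ground pin stands on it at the start. It stays there and so marks where that part came from. Origin: centre of the underside, on the nest floor; its top is 5 mm higher (2 mm above the plate). Axes as the rack's.
- hexagon_nut_insert: Yellow plastic insert, 36.5 x 36.5 x 5 mm, fixed in one of the black rack's nests; the hexagon nut stands on it at the start. It stays there and so marks where that part came from. Origin: centre of the underside, on the nest floor; its top is 5 mm higher (2 mm above the plate). Axes as the rack's.

How it is judged:
By the outcome, as a careful person would: the job done as asked, in the order asked, and still so for the second after the job is handed in, with the robot touching nothing.
It also fails if it takes over 112 s, if anything falls off the work surface, if the arm or the gripper's body presses on something with over 40 N, if the wrist force passes 120 N, or if a joint passes its speed limit or range.

## Working session

There is one attempt and no reset: what is moved stays moved. The work goes in short steps, Python scripts to look and compute and a tool call to move; the robot and the scene stay as the last step left them, time stands still between calls to the robot, and variables do not carry over. Pictures are saved under pics/ and viewed, and the job is handed in when it is done.

Besides the shell and the picture viewer there is one more tool, called in YAML: its name, and indented under it one key for each argument. send_rows: Moves the arm, as the interface text tells. Its arguments: {"type":"object","properties":{"moves":{"type":"array"}},"required":["moves"]}

```bash
ls; mkdir -p pics; python3 - <<'E'
from rig import status, vision, bot, models
import cv2
print(status.read_state())
for n in ("scene","top","wrist"):
    c=vision.capture(n); cv2.imwrite(f"pics/{n}0.png",c["img"][:,:,::-1]); print(n,c["fx"],c["fy"],c["cx"],c["cy"],c.get("pose",c.get("hand_eye")), [k for k in c])
E
```

```text
pics
{'time_s': 0.0, 'joint_positions': array([ 5.41735099e+01,  3.02764930e+01,  8.21574518e+01, -1.61768344e-03,
        6.76874520e+01, -1.02282832e+01]), 'qvel': array([-0.01859493, -0.11416807, -0.05705506,  0.0605275 ,  0.00515398,
       -0.03099251]), 'tau': array([-4.65874855e-04, -4.40045822e+01, -1.76592529e+01,  6.32967451e-02,
        5.82181360e-02, -1.51620702e-04]), 'position': array([0.26959011, 0.56305402, 0.22159222]), 'tcp_rot': array([[-9.01850477e-01,  4.32046560e-01, -1.21900837e-03],
       [ 4.32048138e-01,  9.01848880e-01, -1.73317484e-03],
       [ 3.50549108e-04, -2.08973486e-03, -9.99997755e-01]]), 'force': array([0.83323935, 0.03010619, 0.83278916]), 'moment': array([-0.01443225,  0.06731861,  0.00498968]), 'opening': 1.0025150152558884}
scene 599.4772113053408 599.4772113053408 320.8189566931522 239.13995794234503 [[-0.53384989  0.40058867 -0.74466973 -0.48082022]
 [-0.84555109 -0.26008876  0.46625871  0.58752958]
 [-0.00690227  0.87856847  0.47756655  0.63728576]
 [ 0.          0.          0.          1.        ]] ['img', 'depth', 'fx', 'fy', 'cx', 'cy', 'pose']
top 623.3416665612956 623.3416665612956 309.7912873620285 231.87585867873014 [[-0.00659502  0.99133775 -0.1311715   0.28639062]
 [-0.99997246 -0.00698462 -0.00251026  0.00922296]
 [-0.0034047   0.13115133  0.99135651  1.27105739]
 [ 0.          0.          0.          1.        ]] ['img', 'depth', 'fx', 'fy', 'cx', 'cy', 'pose']
wrist 358.3297726188623 358.3297726188623 320.57482481836286 244.22840278094952 [[ 5.40971166e-04  9.66441757e-01  2.56885260e-01  7.05996571e-02]
 [ 9.99999255e-01 -2.41801449e-04 -1.19619065e-03  1.19804294e-04]
 [-1.09393336e-03  2.56885716e-01 -9.66441169e-01 -1.63720449e-01]
 [ 0.00000000e+00  0.00000000e+00  0.00000000e+00  1.00000000e+00]] ['img', 'depth', 'fx', 'fy', 'cx', 'cy', 'hand_eye']
```

View pics/scene0.png

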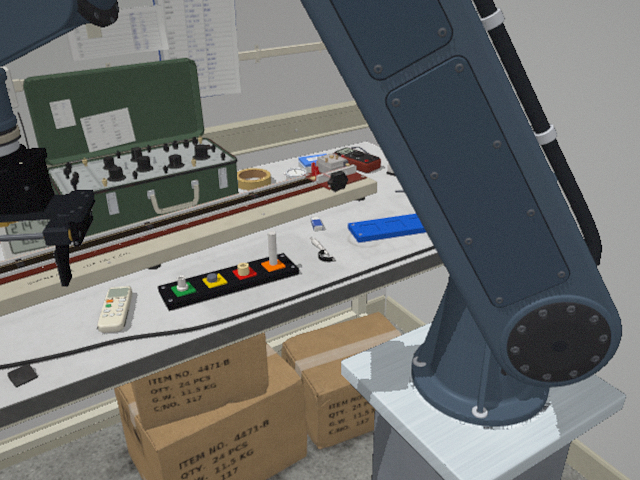

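View pics/top0.png

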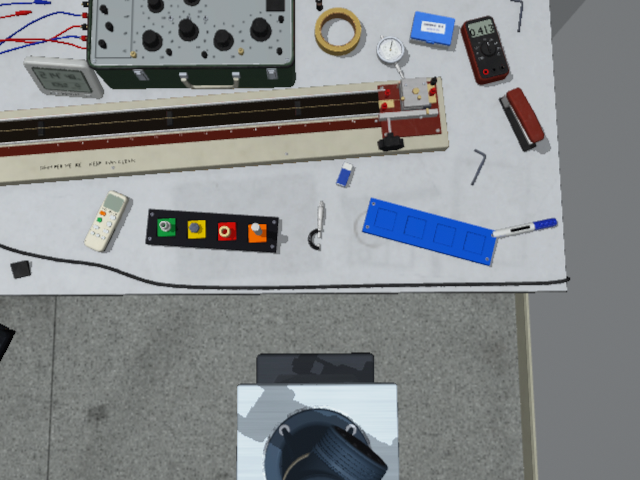

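View pics/wrist0.png

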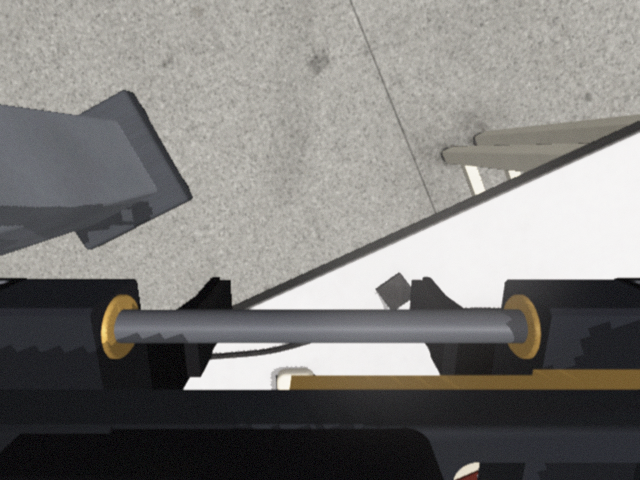

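The parts, left to right, are steel bushing on green (166,227), nut on yellow (197,229), brass on red (227,231) and pin on orange (257,233). The blue rack is at about (430,231), with a pen at its right end. Next I'll measure the rack and part poses.

```bash
cat > h.py <<'E'
import numpy as np, cv2
from rig import status, vision, bot, models
def pose_of(c,st=None):
    if "pose" in c: return c["pose"]
    T=np.eye(4);T[:3,:3]=st["tcp_rot"];T[:3,3]=st["position"];return T@c["hand_eye"]
def to_plane(c,P,uv,z):
    uv=np.asarray(uv,float).reshape(-1,2)
    d=np.c_[(uv[:,0]-c["cx"])/c["fx"],-(uv[:,1]-c["cy"])/c["fy"],-np.ones(len(uv))]@P[:3,:3].T
    o=P[:3,3]; return o+d*((z-o[2])/d[:,2])[:,None]
def cloud(c,P):
    v,u=np.mgrid[:480,:640];d=c["depth"]
    p=np.stack([(u-c["cx"])/c["fx"]*d,-(v-c["cy"])/c["fy"]*d,-d],-1)
    return p@P[:3,:3].T+P[:3,3]
E
python3 - <<'E'
from h import *
np.set_printoptions(precision=4,suppress=True)
c=vision.capture("top");P=pose_of(c);cl=cloud(c,P)
for n in ("black_rack","blue_rack"):
    m=models.masks_of("top",n)
    for k in m[:2]:
        mask=k["mask"].copy()
        if n=="black_rack":
            mask=cv2.morphologyEx(mask.astype(np.uint8),cv2.MORPH_CLOSE,np.ones((25,25)))>0
        v,u=np.nonzero(mask)
        w=to_plane(c,P,np.c_[u,v],.014)
        r=cv2.minAreaRect((w[:,:2]*1000).astype(np.float32))
        print(n,k["confidence"],k["extent"],mask.sum(),r, "z",np.median(cl[mask][:,2]))
for n,z in (("steel_bushing",.016),("hexagon_nut",.016),("brass_bushing",.016),("ground_pin",.016)):
    l=models.landmark_of("top",n)
    for k in l[:2]: print(n,k["confidence"],k["point"],to_plane(c,P,k["point"],z))
    l=models.landmark_of("top",n+"_insert")
    for k in l[:2]: print(n+"_i",k["confidence"],k["point"],to_plane(c,P,k["point"],.011))
for n in("black_rack","blue_rack"):
    for k in models.landmark_of("top",n)[:2]: print(n,k["confidence"],k["point"],to_plane(c,P,k["point"],0))
# heights near
g=cl[150:290,80:570]
for y0 in np.arange(.45,-.46,-.1):
    s=(abs(cl[...,1]-y0)<.05)&(c["depth"]>0)
    print(round(y0,2),[(round(x,2),round(float(np.percentile(cl[s&(abs(cl[...,0]-x)<.02)][:,2],99)),3)) for x in np.arange(.36,.72,.04) if (s&(abs(cl[...,0]-x)<.02)).any()])
cv2.imwrite("pics/topz.png",cv2.resize(c["img"][170:290,70:570,::-1],None,fx=1.6,fy=1.6,interpolation=3))
E
```

```text
black_rack 0.73 [145.4, 211.5, 276.7, 253.6] 4621 ((458.2413024902344, 212.61703491210938), (266.9012756347656, 73.35011291503906), 85.817626953125) z 0.014043940626649931
blue_rack 0.64 [361.9, 197.6, 497.2, 264.4] 4791 ((453.10870361328125, -229.73497009277344), (269.5851135253906, 76.90821075439453), 74.55921173095703) z 0.0120791490419212
blue_rack 0.29 [187.7, 219.4, 204.6, 237.0] 250 ((462.2990417480469, 243.16954040527344), (37.534828186035156, 34.696617126464844), 0.8859204053878784) z 0.01539366108384399
steel_bushing 0.41 [166.8, 225.0] [[0.4686 0.3034 0.016 ]]
steel_bushing_i 0.55 [165.0, 227.8] [[0.4636 0.3081 0.011 ]]
hexagon_nut 0.38 [190.6, 229.0] [[0.4601 0.2547 0.016 ]]
hexagon_nut_i 0.79 [196.9, 230.0] [[0.4586 0.2428 0.011 ]]
hexagon_nut_i 0.68 [164.5, 223.4] [[0.4727 0.3093 0.011 ]]
brass_bushing 0.61 [224.2, 230.8] [[0.4559 0.1863 0.016 ]]
brass_bushing_i 0.63 [222.4, 228.6] [[0.4611 0.1908 0.011 ]]
ground_pin 0.41 [256.4, 228.3] [[0.4606 0.1209 0.016 ]]
ground_pin_i 0.59 [258.4, 231.7] [[0.4542 0.1172 0.011 ]]
black_rack 0.67 [214.7, 233.7] [[0.4522 0.2081 0.   
[... 1881 characters left out ...]
oat64(0.4), 0.017), (np.float64(0.44), 0.018), (np.float64(0.48), 0.019), (np.float64(0.52), 0.005), (np.float64(0.56), 0.005), (np.float64(0.6), 0.048), (np.float64(0.64), 0.057), (np.float64(0.68), 0.093)]
-0.35 [(np.float64(0.36), 0.01), (np.float64(0.4), 0.018), (np.float64(0.44), 0.02), (np.float64(0.48), 0.015), (np.float64(0.52), 0.005), (np.float64(0.56), 0.006), (np.float64(0.6), 0.006), (np.float64(0.64), 0.006), (np.float64(0.68), 0.005)]
-0.45 [(np.float64(0.36), 0.009), (np.float64(0.4), 0.005), (np.float64(0.44), 0.018), (np.float64(0.48), 0.02), (np.float64(0.52), 0.004), (np.float64(0.56), 0.005), (np.float64(0.6), 0.005), (np.float64(0.64), 0.067), (np.float64(0.68), 0.067)]
```

View pics/topz.png

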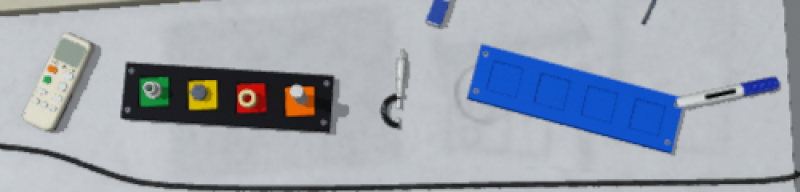

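```bash
cat > fit.py <<'E'
from h import *
np.set_printoptions(precision=2,suppress=True)
def wpts(c,P,mask,z):
    v,u=np.nonzero(mask); return to_plane(c,P,np.c_[u,v],z)[:,:2]*1000
def fitrack(c,P,blue):
    hsv=cv2.cvtColor(c["img"],cv2.COLOR_RGB2HSV).astype(int)
    cl=cloud(c,P)
    up=(cl[...,2]<.022)&(cl[...,2]>.004)
    if blue: m=(hsv[...,0]>100)&(hsv[...,0]<125)&(hsv[...,1]>150)
    else: m=(hsv[...,2]<70)
    m=m.astype(np.uint8)
    n,l,s,ce=cv2.connectedComponentsWithStats(m)
    return l,s,ce
E
python3 - <<'E'
from fit import *
c=vision.capture("top");P=pose_of(c)
for b in(0,1):
    l,s,ce=fitrack(c,P,b)
    for i in range(1,len(s)):
        x,y,w,h,a=s[i]
        if 100<x<520 and 180<y<270 and a>300:
            cnt=cv2.findContours((l==i).astype(np.uint8),cv2.RETR_EXTERNAL,cv2.CHAIN_APPROX_NONE)[0]
            cnt=max(cnt,key=len)
            mm=np.zeros((480,640),np.uint8);cv2.drawContours(mm,[cnt],-1,1,-1)
            w_=wpts(c,P,mm,.014)
            r=cv2.minAreaRect(w_.astype(np.float32))
            ct=w_.mean(0);ev,V=np.linalg.eigh(np.cov((w_-ct).T)); a_=V[:,1]*np.sign(V[1,1])
            print("blue" if b else "black",s[i],r,"centroid",ct,"angle",np.degrees(np.arctan2(-a_[0],a_[1])),"size",np.sqrt(12*ev))
hsv=cv2.cvtColor(c["img"],cv2.COLOR_RGB2HSV).astype(int)
for n,lo,hi in(("green",50,75),("yellow",24,34),("red",-1,5),("orange",9,20)):
    m=(hsv[...,0]>lo)&(hsv[...,0]<hi)&(hsv[...,1]>170)&(hsv[...,2]>80); m[:200]=0;m[270:]=0;m[:,:140]=0;m[:,285:]=0
    w=wpts(c,P,m,.016); r=cv2.minAreaRect(w.astype(np.float32)); print(n,m.sum(),r)
E
```

```text
black [ 146  210  132   43 3093] ((457.1076965332031, 211.56588745117188), (264.7999572753906, 71.60596466064453), 85.85906982421875) centroid [456.92 211.4 ] angle -4.099763785600584 size [ 71.54 264.66]
blue [ 363  198  133   68 4537] ((452.2207336425781, -230.7409210205078), (265.0356140136719, 72.4636459350586), 74.37147521972656) centroid [ 452.14 -230.38] angle -15.905620692962861 size [ 72.02 263.4 ]
green 205 ((464.6236877441406, 305.94927978515625), (37.17783737182617, 34.654823303222656), 1.2598735094070435)
yellow 246 ((460.0644836425781, 243.7822723388672), (37.32266616821289, 36.671531677246094), 0.885935366153717)
red 227 ((455.5271301269531, 181.68975830078125), (37.242835998535156, 34.61945724487305), 0.5240487456321716)
orange 258 ((450.9911193847656, 119.67047882080078), (37.08855438232422, 36.63106155395508), 0.15015210211277008)
```

send_rows:
  moves:
    - [-0.94,-0.8,-0.05,0,0,0,-1]
    - [-0.94,-0.8,-0.05,0,0,0,-1]
    - [-0.94,-0.8,-0.05,0,0,0,-1]
    - [-0.94,-0.8,-0.05,0,0,0,-1]
    - [-0.94,-0.8,-0.05,0,0,0,-1]
    - [-0.94,-0.8,-0.05,0,0,0,-1]
    - [-0.94,-0.8,-0.05,0,0,0,-1]
    - [-0.94,-0.8,-0.05,0,0,0,-1]
    - [-0.94,-0.8,-0.05,0,0,0,-1]
    - [-0.94,-0.8,-0.05,0,0,0,-1]
    - [-0.94,-0.8,-0.05,0,0,0,-1]
    - [-0.94,-0.8,-0.05,0,0,0,-1]

```text
time_s: 2.35
position: [0.4211, 0.2245, 0.2378]
tcp_rot: [[-0.902, 0.432, 0.001], [0.432, 0.902, 0.0], [-0.001, 0.0, -1.0]]
force: [0.8, -0.5, 0.3]
opening: 1.002
```

send_rows:
  moves:
    - [-0.94,-0.8,-0.05,0,0,0,-1]
    - [-0.94,-0.8,-0.05,0,0,0,-1]
    - [-0.94,-0.8,-0.05,0,0,0,-1]
    - [0,0,0,0,0,0.98,-1]
    - [0,0,0,0,0,0.98,-1]
    - [0,0,0,0,0,0.98,-1]
    - [0,0,0,0,0,0.98,-1]
    - [0,0,0,0,0,0.98,-1]
    - [0,0,0,0,0,0.98,-1]
    - [0,0,0,0,0,0.98,-1]
    - [0,0,0,0,0,0,-1]
    - [0,0,0,0,0,0,-1]

```text
time_s: 3.85
position: [0.4583, 0.1408, 0.2414]
tcp_rot: [[0.071, 0.997, 0.0], [0.997, -0.071, -0.0], [-0.0, 0.0, -1.0]]
force: [-0.5, -0.8, 0.3]
opening: 1.0
```

```bash
cat >> fit.py <<'E'
def look(name):
    st=status.read_state(); c=vision.capture("wrist"); P=pose_of(c,st)
    cv2.imwrite(f"pics/{name}.png",c["img"][:,:,::-1])
    return st,c,P
COL=(("green",48,78),("yellow",22,35),("red",-1,6),("orange",8,21))
E
python3 - <<'E'
from fit import *
st,c,P=look("w1")
hsv=cv2.cvtColor(c["img"],cv2.COLOR_RGB2HSV).astype(int)
for n,lo,hi in COL:
    m=((hsv[...,0]>lo)&(hsv[...,0]<hi)&(hsv[...,1]>150)&(hsv[...,2]>80)).astype(np.uint8)
    m[330:]=0
    k,l,s,ce=cv2.connectedComponentsWithStats(m)
    if k<2: continue
    i=1+np.argmax(s[1:,4]); w=wpts(c,P,l==i,.016); r=cv2.minAreaRect(w.astype(np.float32)); print(n,s[i],r)
E
```

```text
yellow [298  96  39  41 177] ((461.5272521972656, 243.96421813964844), (36.32546615600586, 36.78539276123047), 1.589242696762085)
red [299 159  37  38 808] ((457.0393371582031, 181.95188903808594), (37.5862922668457, 37.245521545410156), 1.2701014280319214)
orange [300 217  35  35 737] ((452.6927185058594, 120.23941040039062), (36.66631317138672, 37.03660202026367), 2.067974805831909)
```

View pics/w1.png

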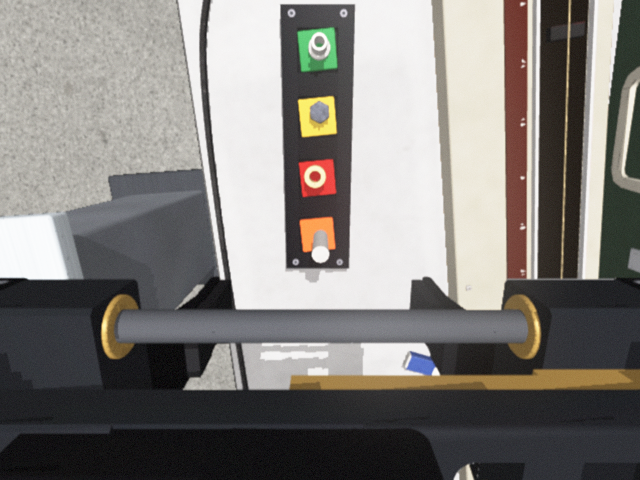

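```bash
python3 - <<'E'
from fit import *
st,c,P=look("w1b")
im=c["img"][:,:,::-1]
t=[cv2.resize(im[y-25:y+25,x-25:x+25],(380,280) if 0 else (290,290),interpolation=cv2.INTER_CUBIC) for x,y in((318,47),(319,115),(317,178),(320,240))]
cv2.imwrite("pics/z1.png",np.vstack([np.hstack(t[:2]),np.hstack(t[2:])]))
E
```

```text
(no output)
```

View pics/z1.png

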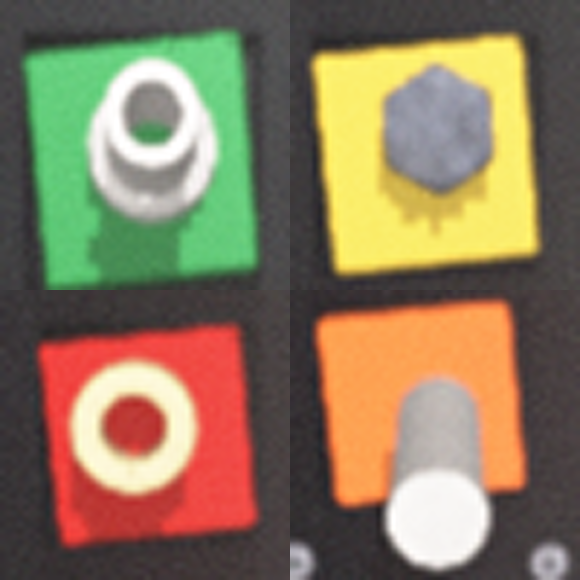

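```bash
cat >> fit.py <<'E'
def goto(x,y,z,yaw=None,st=None):
    """mm targets; tool-axis units from measured pose; yaw = world angle of tool y"""
    st=st or status.read_state(); R=st["tcp_rot"]
    d=R.T@(np.array([x,y,z])/1000-st["position"])/.025
    t=np.degrees(np.arctan2(R[1,1],R[0,1]))
    print("at",st["position"]*1000,"yaw",round(t,2),"shift units",d,"turn units rz",None if yaw is None else round(-(((yaw-t+180)%360)-180)/10,3))
E
python3 - <<'E'
from fit import *
st,c,P=look("w1c"); ct=vision.capture("top")
for n,u,v,z in(("steel",319.2,41.3,.04),("nut",319.5,112.2,.026),("brass",315.1,176.6,.034),("pin",320.5,254.5,.086)):
    print(n,to_plane(c,P,[u,v],z)*1000)
print(status.read_state()["joint_positions"])
E
```

```text
steel [[468.44 306.53  40.  ]]
nut [[464.37 246.76  26.  ]]
brass [[455.41 184.56  34.  ]]
pin [[456.13 116.89  86.  ]]
[  3.69  17.56 101.1   -0.    61.33   7.84]
```

```bash
python3 - <<'E'
from fit import *
goto(456,117.5,30,-4.1)
E
```

```text
at [458.29 140.78 241.32] yaw -4.15 shift units [-0.94 -0.02  8.45] turn units rz -0.005
```

send_rows:
  moves:
    - [-0.94,-0.02,0,0,0,0,-1]
    - [0,0,1,0,0,0,-1]
    - [0,0,1,0,0,0,-1]
    - [0,0,1,0,0,0,-1]
    - [0,0,1,0,0,0,-1]
    - [0,0,1,0,0,0,-1]
    - [0,0,1,0,0,0,-1]
    - [0,0,0.8,0,0,0,-1]
    - [0,0,0.7,0,0,0,-1]
    - [0,0,0.6,0,0,0,-1]
    - [0,0,0.35,0,0,0,-1]
    - [0,0,0,0,0,0,-1]

```text
time_s: 5.55
position: [0.4559, 0.1174, 0.0297]
tcp_rot: [[0.073, 0.997, -0.001], [0.997, -0.073, -0.0], [-0.0, -0.001, -1.0]]
force: [-0.4, 0.2, 0.1]
opening: 1.003
```

```bash
python3 - <<'E'
from fit import *
goto(456,117.5,30,-4.1)
look("w2")
E
```

```text
at [455.92 117.37  29.66] yaw -4.19 shift units [ 0.01  0.   -0.01] turn units rz -0.009
```

View pics/w2.png

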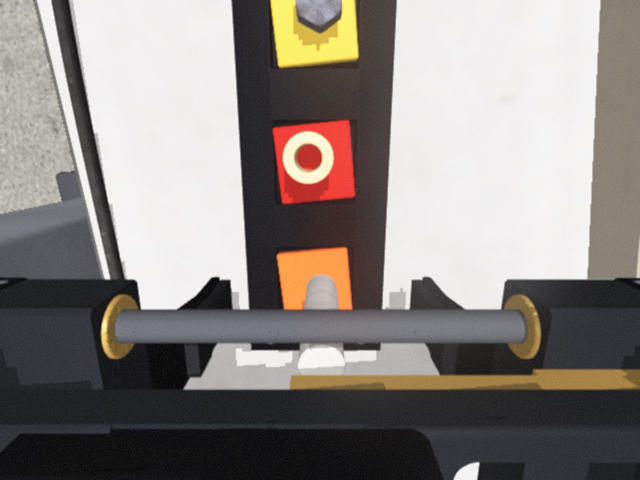

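The pin is centred between the fingers at column 321, so I'll close on it.

send_rows:
  moves:
    - [0,0,0,0,0,0,1]
    - [0,0,0,0,0,0,1]
    - [0,0,0,0,0,0,1]
    - [0,0,0,0,0,0,1]
    - [0,0,0,0,0,0,1]
    - [0,0,0,0,0,0,1]
    - [0,0,0,0,0,0,1]
    - [0,0,0,0,0,0,1]

```text
time_s: 6.6
position: [0.4561, 0.1174, 0.03]
tcp_rot: [[0.073, 0.997, -0.0], [0.997, -0.073, -0.0], [-0.0, -0.0, -1.0]]
force: [0.0, 0.1, -0.4]
opening: 0.174
```

send_rows:
  moves:
    - [0,0,-0.5,0,0,0,1]
    - [0,0,-1,0,0,0,1]
    - [0,0,-1,0,0,0,1]
    - [0,0,-1,0,0,0,1]
    - [0,0,-0.9,0,0,0,1]
    - [-0.5,0,-0.3,0,0,0,1]
    - [-0.9,0.02,-0.3,0,0,0,1]
    - [-0.98,0.02,-0.3,0,0,0,1]
    - [-0.98,0.02,-0.3,0,0,0,1]
    - [-0.98,0.02,-0.3,0,0,0,1]
    - [-0.98,0.02,-0.3,0,0,0,1]
    - [-0.98,0.02,-0.3,0,0,0,1]

```text
time_s: 8.1
position: [0.4465, -0.0412, 0.1924]
tcp_rot: [[0.074, 0.997, -0.002], [0.997, -0.074, 0.0], [0.0, -0.002, -1.0]]
force: [-0.9, 1.0, -1.6]
opening: 0.176
```

send_rows:
  moves:
    - [-0.98,0.02,-0.3,0,0,0,1]
    - [-0.98,0.02,-0.3,0,0,0,1]
    - [-0.98,0.02,-0.3,0,0,0,1]
    - [-0.98,0.02,-0.3,0,0,0,1]
    - [-0.98,0.02,-0.3,0,0,0,1]
    - [-0.98,0.02,-0.2,0,0,0,1]
    - [-0.98,0.02,0,0,0,0,1]
    - [-0.98,0.02,0,0,0,0,1]
    - [-0.98,0.02,0,0,0,0.3,1]
    - [-0.7,0.02,0,0,0,0.6,1]
    - [-0.3,0,0,0,0,0.26,1]
    - [0,0,0,0,0,0,1]

```text
time_s: 9.6
position: [0.4317, -0.2849, 0.2346]
tcp_rot: [[0.273, 0.962, -0.001], [0.962, -0.273, 0.001], [0.001, -0.001, -1.0]]
force: [-0.1, 0.1, -0.4]
opening: 0.174
```

```bash
python3 - <<'E'
from fit import *
st,c,P=look("w3")
goto(433,-298,240,-15.8,st)
hsv=cv2.cvtColor(c["img"],cv2.COLOR_RGB2HSV).astype(int)
m=((hsv[...,0]>100)&(hsv[...,0]<125)&(hsv[...,1]>150)).astype(np.uint8)
k,l,s,ce=cv2.connectedComponentsWithStats(m)
for i in range(1,k):
    if s[i][4]>1000:
        w=wpts(c,P,l==i,.014); print(s[i],cv2.minAreaRect(w.astype(np.float32)))
E
```

```text
at [ 431.67 -284.9   234.62] yaw -15.81 shift units [-0.49  0.19 -0.22] turn units rz -0.001
[  293    20    72   262 16283] ((454.3567810058594, -231.6260528564453), (264.2563781738281, 69.93392181396484), 74.394287109375)
```

View pics/w3.png

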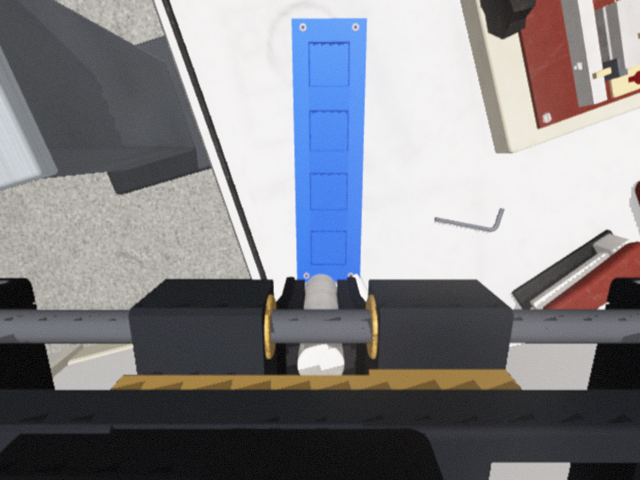

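send_rows:
  moves:
    - [1,0.05,0.2,0,0,0,1]
    - [1,0.05,0.6,0,0,0,1]
    - [1,0.05,0.8,0,0,0,1]
    - [1,0.05,0.8,0,0,0,1]
    - [1,0.05,0.8,0,0,0,1]
    - [0.8,0.02,0.8,0,0,0,1]
    - [0.22,0,0.8,0,0,0,1]
    - [0,0,0.8,0,0,0,1]
    - [0,0,0.8,0,0,0,1]
    - [0,0,0.4,0,0,0,1]
    - [0,0,0,0,0,0,1]
    - [0,0,0,0,0,0,1]

```text
time_s: 11.15
position: [0.4803, -0.142, 0.0656]
tcp_rot: [[0.272, 0.962, 0.001], [0.962, -0.272, -0.001], [-0.0, 0.001, -1.0]]
force: [0.3, 0.3, -1.6]
opening: 0.179
```

```bash
python3 - <<'E'
from fit import *
goto(479.2,-141.8,25.5,-15.75)
look("w4")
E
```

```text
at [ 480.33 -141.98   65.63] yaw -15.78 shift units [-0.   -0.05  1.61] turn units rz -0.003
```

View pics/w4.png

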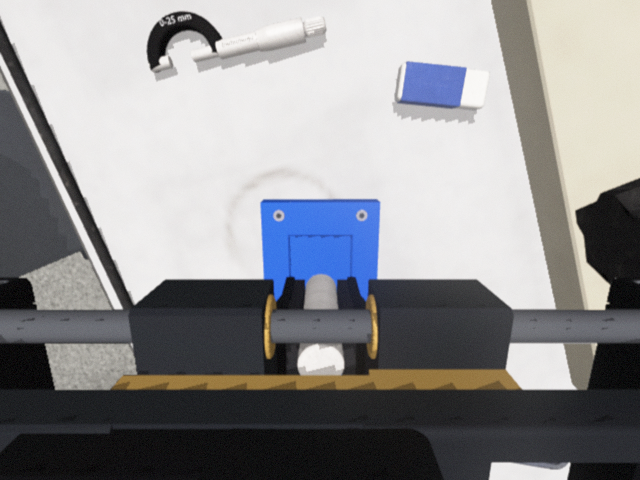

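The pin (column 321) is centred over the nest (columns 289–351). Lowering it.

send_rows:
  moves:
    - [0,-0.04,0.6,0,0,0,1]
    - [0,0,0.5,0,0,0,1]
    - [0,0,0.3,0,0,0,1]
    - [0,0,0.14,0,0,0,1]
    - [0,0,0.06,0,0,0,1]
    - [0,0,0,0,0,0,1]
    - [0,0,0,0,0,0,1]

```text
time_s: 12.08
position: [0.4792, -0.1417, 0.0253]
tcp_rot: [[0.272, 0.962, 0.001], [0.962, -0.272, -0.0], [-0.0, 0.001, -1.0]]
force: [0.3, -0.3, -2.1]
opening: 0.184
```

send_rows:
  moves:
    - [0,0,0.03,0,0,0,1]
    - [0,0,0,0,0,0,1]
    - [0,0,0,0,0,0,1]

```text
time_s: 12.45
position: [0.4792, -0.1418, 0.025]
tcp_rot: [[0.272, 0.962, 0.001], [0.962, -0.272, -0.001], [-0.0, 0.001, -1.0]]
force: [-0.6, 0.0, 6.2]
opening: 0.176
```

Contact (6 N). Release and rise.

send_rows:
  moves:
    - [0,0,0,0,0,0,0.4]
    - [0,0,0,0,0,0,0]
    - [0,0,0,0,0,0,-1]
    - [0,0,0,0,0,0,-1]
    - [0,0,0,0,0,0,-1]
    - [0,0,-0.5,0,0,0,-1]
    - [0,0,-1,0,0,0,-1]
    - [0,0,-1,0,0,0,-1]
    - [0,0,-1,0,0,0,-1]
    - [0,0,-1,0,0,0,-1]
    - [0,0,-0.5,0,0,0,-1]
    - [0,0,0,0,0,0,-1]

```text
time_s: 13.95
position: [0.4794, -0.1419, 0.1503]
tcp_rot: [[0.272, 0.962, 0.002], [0.962, -0.272, -0.001], [-0.001, 0.002, -1.0]]
force: [-0.3, 0.1, -0.1]
opening: 1.001
```

```bash
python3 - <<'E'
from fit import *
look("w5")
c=vision.capture("top");cv2.imwrite("pics/top5.png",cv2.resize(c["img"][170:290,70:570,::-1],None,fx=1.6,fy=1.6,interpolation=3))
goto(455.4,184.6,140,-4.1)
E
```

```text
at [ 478.5  -141.4   148.89] yaw -15.8 shift units [12.3  -4.44  0.36] turn units rz -1.17
```

View pics/top5.png

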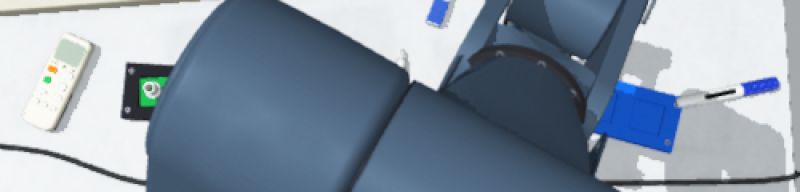

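send_rows:
  moves:
    - [0.96,-0.35,0,0,0,0,-1]
    - [0.96,-0.35,0,0,0,0,-1]
    - [0.96,-0.35,0,0,0,0,-1]
    - [0.96,-0.35,0,0,0,0,-1]
    - [0.96,-0.35,0,0,0,0,-1]
    - [0.96,-0.35,0,0,0,0,-1]
    - [0.96,-0.35,0,0,0,0,-1]
    - [0.96,-0.35,0,0,0,0,-1]
    - [0.96,-0.35,0,0,0,0,-1]
    - [0.96,-0.35,0,0,0,0,-1]
    - [0.96,-0.35,0,0,0,0,-1]
    - [0.96,-0.35,0.2,0,0,0,-1]

```text
time_s: 15.55
position: [0.4558, 0.1648, 0.1433]
tcp_rot: [[0.272, 0.962, -0.002], [0.962, -0.272, -0.0], [-0.001, -0.002, -1.0]]
force: [0.1, 0.3, -0.4]
opening: 0.995
```

send_rows:
  moves:
    - [0.78,-0.24,0.1,0,0,0,-1]
    - [0,0,0,0,0,-0.6,-1]
    - [0,0,0,0,0,-0.57,-1]
    - [0,0,0.5,0,0,0,-1]
    - [0,0,0.5,0,0,0,-1]
    - [0,0,0,0,0,0,-1]
    - [0,0,0,0,0,0,-1]

```text
time_s: 16.42
position: [0.4558, 0.1844, 0.1164]
tcp_rot: [[0.072, 0.997, -0.001], [0.997, -0.072, -0.0], [-0.0, -0.001, -1.0]]
force: [0.2, 0.1, 0.3]
opening: 1.002
```

```bash
python3 - <<'E'
from fit import *
look("w6")
goto(455.4,184.6,21,-4.1)
E
```

```text
at [456.02 184.41 116.75] yaw -4.13 shift units [ 0.01 -0.03  3.83] turn units rz -0.003
```

View pics/w6.png

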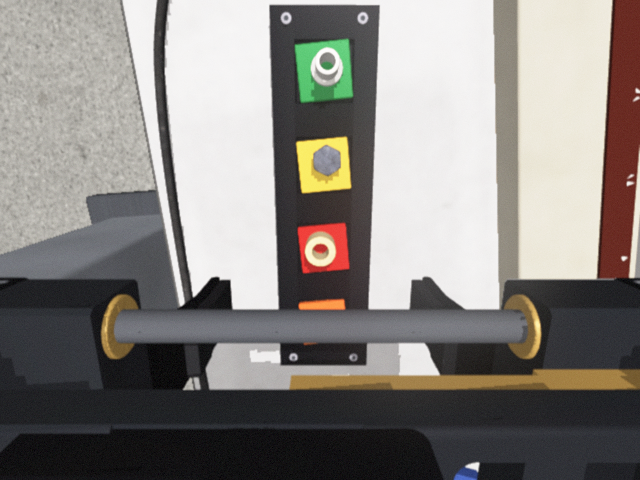

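The brass bushing at (320,250) is centred between the jaws. Going down to grip it.

send_rows:
  moves:
    - [0,0,0.8,0,0,0,-1]
    - [0,0,0.8,0,0,0,-1]
    - [0,0,0.8,0,0,0,-1]
    - [0,0,0.7,0,0,0,-1]
    - [0,0,0.4,0,0,0,-1]
    - [0,0,0.3,0,0,0,-1]
    - [0,0,0,0,0,0,-1]
    - [0,0,0,0,0,0,-1]

```text
time_s: 17.48
position: [0.4562, 0.1846, 0.0222]
tcp_rot: [[0.071, 0.997, 0.001], [0.997, -0.071, 0.0], [0.0, 0.001, -1.0]]
force: [0.5, 0.1, -0.2]
opening: 0.999
```

```bash
python3 - <<'E'
from fit import *
st,c,P=look("w7"); goto(455.4,184.6,21,-4.1,st)
st,c,P=look("w7")
R=st["tcp_rot"];
# project brass top at guess
q=np.linalg.inv(P)@np.array([.4554,.1846,.034,1]); print(c["cx"]+c["fx"]*q[0]/-q[2], c["cy"]-c["fy"]*q[1]/-q[2])
E
```

```text
at [456.2  184.55  22.21] yaw -4.1 shift units [-0.   -0.03  0.05] turn units rz 0.0
319.4075303531421 307.651114204119
```

View pics/w7.png

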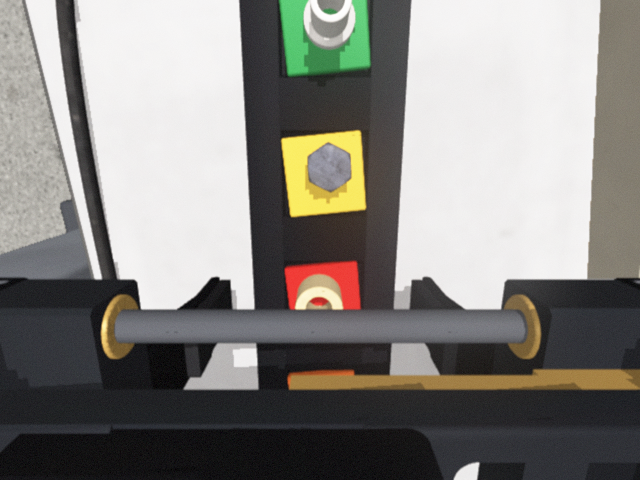

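```bash
python3 - <<'E'
import cv2
im=cv2.imread("pics/w7.png")
cv2.imwrite("pics/z7.png",cv2.resize(im[255:345,270:370],None,fx=6,fy=6,interpolation=2))
E
```

```text
(no output)
```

View pics/z7.png

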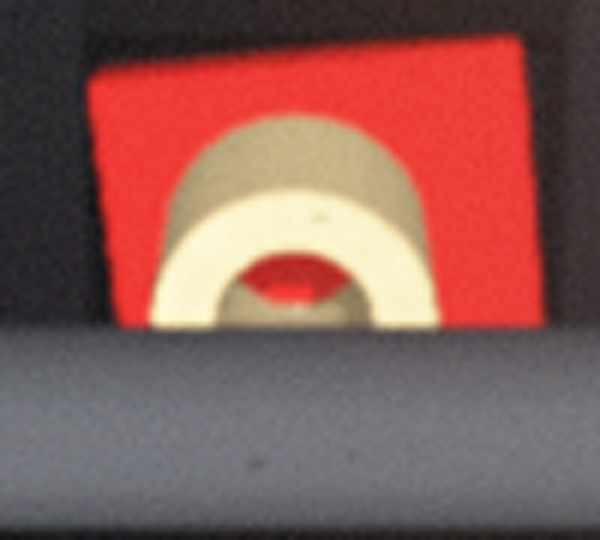

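The zoomed ring is consistent with a centre near row 309, against a predicted 308. Closing.

send_rows:
  moves:
    - [0,-0.03,0.04,0,0,0,0]
    - [0,0,0,0,0,0,1]
    - [0,0,0,0,0,0,1]
    - [0,0,0,0,0,0,1]
    - [0,0,0,0,0,0,1]
    - [0,0,0,0,0,0,1]
    - [0,0,0,0,0,0,1]

```text
time_s: 18.45
position: [0.4551, 0.1845, 0.0208]
tcp_rot: [[0.071, 0.997, -0.0], [0.997, -0.071, -0.0], [-0.0, -0.0, -1.0]]
force: [0.6, 0.1, 1.0]
opening: 0.289
```

send_rows:
  moves:
    - [0,0,0,0,0,0,1]
    - [0,0,0,0,0,0,1]
    - [0,0,0,0,0,0,1]

```text
time_s: 18.82
position: [0.4552, 0.1845, 0.0208]
tcp_rot: [[0.071, 0.997, 0.0], [0.997, -0.071, -0.0], [0.0, 0.0, -1.0]]
force: [-0.3, 0.2, -0.9]
opening: 0.234
```

send_rows:
  moves:
    - [0,0,0,0,0,0,1]
    - [0,0,-0.3,0,0,0,1]
    - [0,0,-0.7,0,0,0,1]
    - [0,0,-1,0,0,0,1]
    - [0,0,-1,0,0,0,1]
    - [-0.4,0,-1,0,0,0,1]
    - [-0.95,0.1,0,0,0,0,1]
    - [-0.95,0.1,0,0,0,0,1]
    - [-0.95,0.1,0,0,0,0,1]
    - [-0.95,0.1,0,0,0,0,1]
    - [-0.95,0.1,0,0,0,0,1]
    - [-0.95,0.1,0,0,0,0,1]

```text
time_s: 20.32
position: [0.459, 0.0306, 0.1213]
tcp_rot: [[0.071, 0.997, 0.0], [0.997, -0.071, -0.0], [-0.0, 0.0, -1.0]]
force: [-0.0, -0.0, -0.4]
opening: 0.236
```

send_rows:
  moves:
    - [-0.95,0.1,0,0,0,0,1]
    - [-0.95,0.1,0,0,0,0,1]
    - [-0.95,0.1,0,0,0,0,1]
    - [-0.95,0.1,0,0,0,0,1]
    - [-0.95,0.1,0,0,0,0,1]
    - [-0.95,0.1,0,0,0,0,1]
    - [-0.95,0.1,0,0,0,0.6,1]
    - [-0.8,0.1,0,0,0,0.57,1]
    - [0,0,0,0,0,0,1]
    - [0,0,0,0,0,0,1]

```text
time_s: 21.58
position: [0.4632, -0.1551, 0.1209]
tcp_rot: [[0.271, 0.963, -0.001], [0.963, -0.271, 0.001], [0.0, -0.001, -1.0]]
force: [0.1, -0.1, -0.4]
opening: 0.237
```

```bash
python3 - <<'E'
from fit import *
look("w8")
goto(462.4,-201.5,15.8,-15.75)
E
```

```text
at [ 463.24 -154.84  120.87] yaw -15.71 shift units [-1.81  0.48  4.2 ] turn units rz 0.004
```

View pics/w8.png

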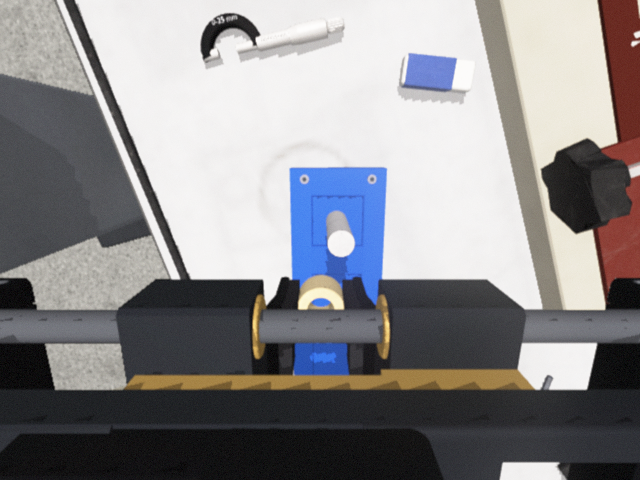

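The pin stands upright in the left nest (base near 337,215). Continuing with the brass bushing.

send_rows:
  moves:
    - [-0.91,0.24,0,0,0,0,1]
    - [-0.9,0.24,0,0,0,0,1]
    - [0,0,0.8,0,0,0,1]
    - [0,0,0.8,0,0,0,1]
    - [0,0,0.8,0,0,0,1]
    - [0,0,0.7,0,0,0,1]
    - [0,0,0.6,0,0,0,1]
    - [0,0,0.3,0,0,0,1]
    - [0,0,0.1,0,0,0,1]
    - [0,0,0,0,0,0,1]
    - [0,0,0,0,0,0,1]

```text
time_s: 23.0
position: [0.4632, -0.2029, 0.0188]
tcp_rot: [[0.272, 0.962, 0.001], [0.962, -0.272, -0.001], [-0.0, 0.001, -1.0]]
force: [-0.7, 0.1, -0.1]
opening: 0.235
```

```bash
python3 - <<'E'
from fit import *
look("w9")
goto(462.4,-201.5,15.8,-15.75)
E
```

```text
at [ 463.22 -202.88   18.77] yaw -15.8 shift units [ 0.04 -0.05  0.12] turn units rz -0.005
```

View pics/w9.png

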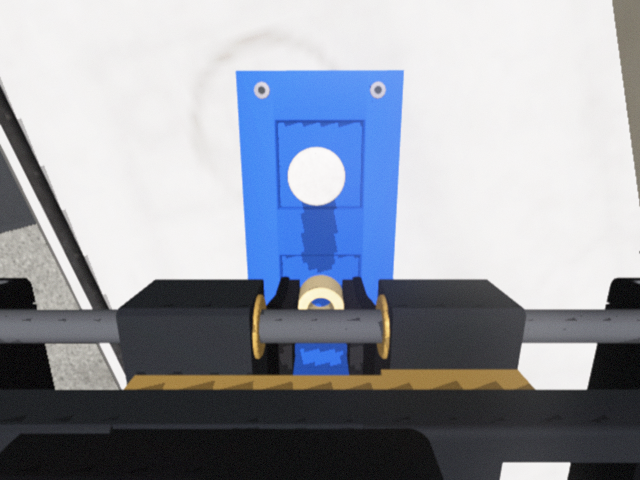

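send_rows:
  moves:
    - [0.04,-0.05,0.06,0,0,0,1]
    - [0,0,0.05,0,0,0,1]
    - [0,0,0.02,0,0,0,1]
    - [0,0,0,0,0,0,1]
    - [0,0,0,0,0,0,1]

```text
time_s: 23.68
position: [0.4618, -0.2012, 0.0157]
tcp_rot: [[0.272, 0.962, -0.0], [0.962, -0.272, 0.0], [0.0, -0.0, -1.0]]
force: [-1.4, 0.3, 6.4]
opening: 0.237
```

send_rows:
  moves:
    - [0,0,0,0,0,0,0.4]
    - [0,0,0,0,0,0,0]
    - [0,0,0,0,0,0,-1]
    - [0,0,0,0,0,0,-1]
    - [0,0,-0.3,0,0,0,-1]
    - [0,0,-0.8,0,0,0,-1]
    - [0,0,-1,0,0,0,-1]
    - [0,0,-1,0,0,0,-1]
    - [0,0,-1,0,0,0,-1]
    - [0,0,-0.4,0,0,0,-1]
    - [0,0,0,0,0,0,-1]

```text
time_s: 25.05
position: [0.4623, -0.2015, 0.1281]
tcp_rot: [[0.272, 0.962, 0.001], [0.962, -0.272, -0.001], [-0.001, 0.001, -1.0]]
force: [-0.3, -0.6, -0.4]
opening: 0.998
```

send_rows:
  moves:
    - [0.96,-0.265,0,0,0,0,-1]
    - [0.96,-0.265,0,0,0,0,-1]
    - [0.96,-0.265,0,0,0,0,-1]
    - [0.96,-0.265,0,0,0,0,-1]
    - [0.96,-0.265,0,0,0,0,-1]
    - [0.96,-0.265,0,0,0,0,-1]
    - [0.96,-0.265,0,0,0,0,-1]
    - [0.96,-0.265,0,0,0,0,-1]
    - [0.96,-0.265,0,0,0,0,-1]
    - [0.96,-0.265,0,0,0,0,-1]
    - [0.96,-0.265,0,0,0,0,-1]
    - [0.96,-0.265,0,0,0,0,-1]

```text
time_s: 26.55
position: [0.4631, 0.0982, 0.1264]
tcp_rot: [[0.272, 0.962, -0.003], [0.962, -0.272, 0.0], [-0.001, -0.002, -1.0]]
force: [0.8, 1.0, -0.0]
opening: 1.004
```

send_rows:
  moves:
    - [0.96,-0.265,0,0,0,0,-1]
    - [0.96,-0.265,0,0,0,0,-1]
    - [0.96,-0.265,0,0,0,-0.4,-1]
    - [0.96,-0.265,0,0,0,-0.4,-1]
    - [0.96,-0.12,0,0,0,-0.37,-1]
    - [0.7,0,0,0,0,0,-1]
    - [0,0,0,0,0,0,-1]
    - [0,0,0,0,0,0,-1]

```text
time_s: 27.55
position: [0.4641, 0.238, 0.1272]
tcp_rot: [[0.072, 0.997, -0.001], [0.997, -0.072, -0.001], [-0.001, -0.001, -1.0]]
force: [-0.4, -0.1, 0.8]
opening: 1.001
```

```bash
python3 - <<'E'
from fit import *
st,c,P=look("w10")
goto(464.4,246.8,20.5,-4.1,st)
im=cv2.imread("pics/w10.png")
cv2.imwrite("pics/z10.png",cv2.resize(im[0:330,240:400],None,fx=1.8,fy=1.8,interpolation=2))
E
```

```text
at [464.06 237.99 127.17] yaw -4.14 shift units [ 0.36 -0.01  4.27] turn units rz -0.004
```

View pics/w10.png

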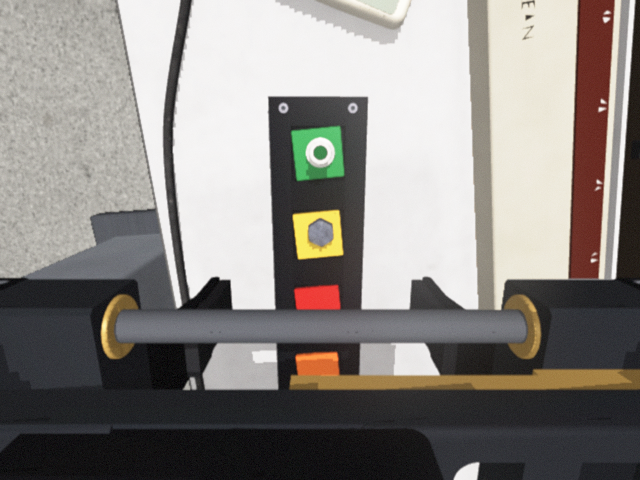

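```bash
python3 - <<'E'
from fit import *
st,c,P=look("w10b")
im=cv2.imread("pics/w10b.png")
cv2.imwrite("pics/z10.png",cv2.resize(im[200:265,285:355],None,fx=8,fy=8,interpolation=2))
for u,v,z in((320.5,232,.026),(320,152.5,.04)): print(to_plane(c,P,[u,v],z)*1000)
E
```

```text
[[464.36 247.6   26.  ]]
[[468.26 306.    40.  ]]
```

View pics/z10.png

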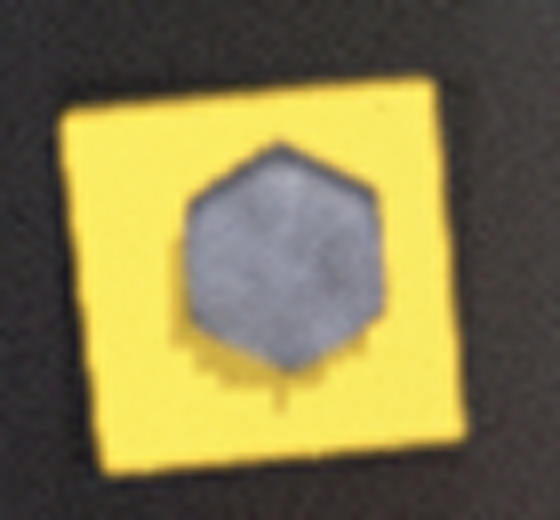

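send_rows:
  moves:
    - [0.37,-0.01,0,0,0,-0.3,-1]
    - [0,0,0.8,0,0,0,-1]
    - [0,0,0.8,0,0,0,-1]
    - [0,0,0.8,0,0,0,-1]
    - [0,0,0.7,0,0,0,-1]
    - [0,0,0.5,0,0,0,-1]
    - [0,0,0.35,0,0,0,-1]
    - [0,0,0.2,0,0,0,-1]
    - [0,0,0.1,0,0,0,-1]
    - [0,0,0,0,0,0,-1]
    - [0,0,0,0,0,0,-1]

```text
time_s: 29.02
position: [0.465, 0.2479, 0.0216]
tcp_rot: [[0.019, 1.0, 0.001], [1.0, -0.019, 0.0], [0.0, 0.001, -1.0]]
force: [-0.9, 0.0, -0.4]
opening: 1.001
```

```bash
python3 - <<'E'
from fit import *
goto(464.4,247.2,20.5,-1.1)
E
```

```text
at [465.05 247.89  21.65] yaw -1.1 shift units [-0.03 -0.03  0.05] turn units rz 0.0
```

send_rows:
  moves:
    - [-0.03,-0.03,0.05,0,0,0,-1]
    - [0,0,0,0,0,0,0.2]
    - [0,0,0,0,0,0,1]
    - [0,0,0,0,0,0,1]
    - [0,0,0,0,0,0,1]
    - [0,0,0,0,0,0,1]
    - [0,0,0,0,0,0,1]
    - [0,0,0,0,0,0,1]
    - [0,0,0,0,0,0,1]
    - [0,0,0,0,0,0,1]
    - [0,0,0,0,0,0,1]

```text
time_s: 30.4
position: [0.464, 0.2471, 0.02]
tcp_rot: [[0.019, 1.0, -0.0], [1.0, -0.019, -0.0], [-0.0, -0.0, -1.0]]
force: [-0.5, -0.4, 1.4]
opening: 0.203
```

```bash
python3 - <<'E'
from fit import *
st,c,P=look("w11"); goto(464.4,247.2,20.5,-1.1,st)
E
```

```text
at [464.   247.09  20.03] yaw -1.1 shift units [ 0.    0.02 -0.02] turn units rz -0.0
```

View pics/w11.png

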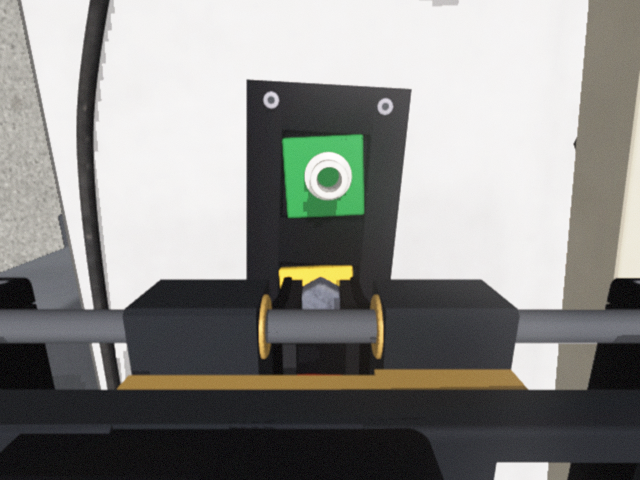

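send_rows:
  moves:
    - [0,0,-0.2,0,0,0,1]
    - [0,0,-0.5,0,0,0,1]
    - [0,0,-0.8,0,0,0,1]
    - [0,0,-1,0,0,0,1]
    - [0,0,-1,0,0,0,1]
    - [-0.4,0,-0.8,0,0,0,1]
    - [-0.8,-0.02,0,0,0,0,1]
    - [-0.95,-0.02,0,0,0,0,1]
    - [-0.95,-0.02,0,0,0,0,1]
    - [-0.95,-0.02,0,0,0,0,1]
    - [-0.95,-0.02,0,0,0,0,1]
    - [-0.95,-0.02,0,0,0,0,1]

```text
time_s: 31.95
position: [0.4582, 0.0977, 0.1285]
tcp_rot: [[0.019, 1.0, 0.001], [1.0, -0.019, -0.0], [-0.0, 0.001, -1.0]]
force: [-0.7, 0.2, -0.9]
opening: 0.206
```

send_rows:
  moves:
    - [-0.95,-0.02,0,0,0,0,1]
    - [-0.95,-0.02,0,0,0,0,1]
    - [-0.95,-0.02,0,0,0,0,1]
    - [-0.95,-0.02,0,0,0,0,1]
    - [-0.95,-0.02,0,0,0,0,1]
    - [-0.95,-0.02,0,0,0,0,1]
    - [-0.95,-0.02,0,0,0,0,1]
    - [-0.95,-0.02,0,0,0,0,1]
    - [-0.95,-0.02,0,0,0,0,1]
    - [-0.95,-0.02,0,0,0,0,1]
    - [-0.95,-0.02,0,0,0,0,1]
    - [-0.95,-0.02,0,0,0,0,1]

```text
time_s: 33.45
position: [0.4467, -0.1872, 0.1285]
tcp_rot: [[0.019, 1.0, 0.001], [1.0, -0.019, -0.001], [-0.001, 0.001, -1.0]]
force: [0.8, -0.6, -0.2]
opening: 0.205
```

send_rows:
  moves:
    - [-0.8,0,0,0,0,0.5,1]
    - [-0.4,0,0,0,0,0.5,1]
    - [0,0,0,0,0,0.47,1]
    - [0,0,0,0,0,0,1]
    - [0,0,0,0,0,0,1]

```text
time_s: 34.08
position: [0.4452, -0.2162, 0.128]
tcp_rot: [[0.271, 0.963, 0.0], [0.963, -0.271, -0.0], [-0.0, 0.0, -1.0]]
force: [-0.3, 1.2, -0.5]
opening: 0.201
```

```bash
python3 - <<'E'
from fit import *
look("w12")
goto(445.6,-261.1,15.0,-15.75)
E
```

```text
at [ 445.26 -216.15  127.89] yaw -15.73 shift units [-1.73  0.5   4.52] turn units rz 0.002
```

View pics/w12.png

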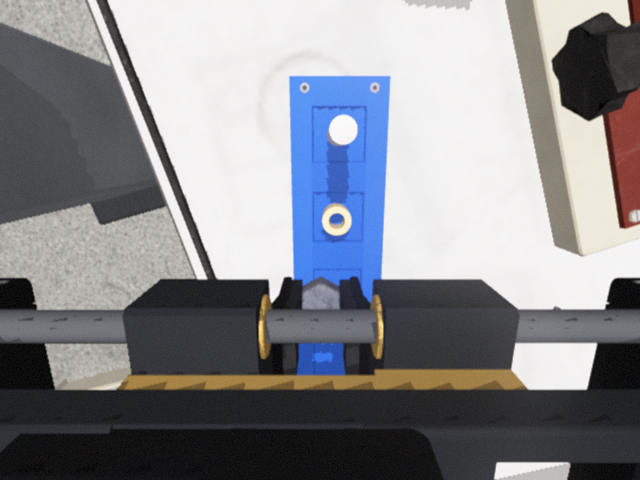

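Pin and brass stand in their nests (342,130 and 337,220), and the nut is held. Lowering it in stages.

send_rows:
  moves:
    - [-0.87,0.25,0,0,0,0,1]
    - [-0.86,0.25,0,0,0,0,1]
    - [0,0,0.8,0,0,0,1]
    - [0,0,0.8,0,0,0,1]
    - [0,0,0.8,0,0,0,1]
    - [0,0,0.8,0,0,0,1]
    - [0,0,0.6,0,0,0,1]
    - [0,0,0.4,0,0,0,1]
    - [0,0,0.15,0,0,0,1]
    - [0,0,0,0,0,0,1]
    - [0,0,0,0,0,0,1]

```text
time_s: 35.5
position: [0.4458, -0.2616, 0.0193]
tcp_rot: [[0.272, 0.962, 0.001], [0.962, -0.272, -0.001], [-0.0, 0.001, -1.0]]
force: [-1.1, 0.0, 0.8]
opening: 0.208
```

```bash
python3 - <<'E'
from fit import *
look("w13")
goto(445.6,-261.1,15.0,-15.75)
E
```

```text
at [ 445.83 -261.55   19.33] yaw -15.78 shift units [ 0.02 -0.01  0.17] turn units rz -0.003
```

View pics/w13.png

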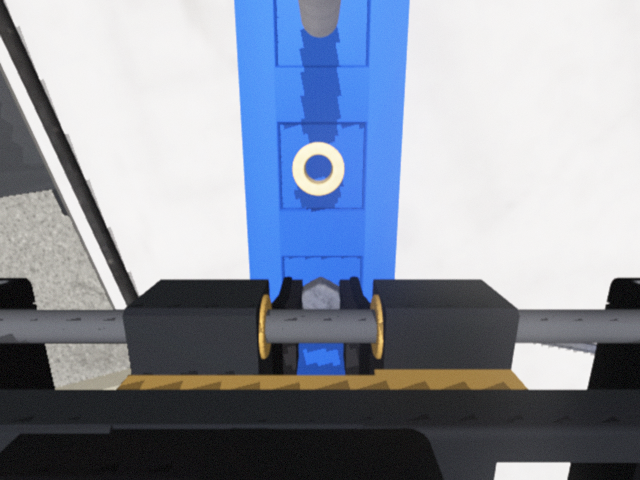

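send_rows:
  moves:
    - [0.02,-0.01,0.08,0,0,0,1]
    - [0,0,0.07,0,0,0,1]
    - [0,0,0.02,0,0,0,1]
    - [0,0,0,0,0,0,1]
    - [0,0,0,0,0,0,1]

```text
time_s: 36.17
position: [0.4455, -0.2608, 0.015]
tcp_rot: [[0.272, 0.962, 0.0], [0.962, -0.272, -0.0], [-0.0, 0.0, -1.0]]
force: [-0.1, 0.4, 6.4]
opening: 0.203
```

send_rows:
  moves:
    - [0,0,0,0,0,0,0.4]
    - [0,0,0,0,0,0,0]
    - [0,0,0,0,0,0,-1]
    - [0,0,0,0,0,0,-1]
    - [0,0,-0.2,0,0,0,-1]
    - [0,0,-0.8,0,0,0,-1]
    - [0,0,-1,0,0,0,-1]
    - [0,0,-1,0,0,0,-1]
    - [0,0,-1,0,0,0,-1]
    - [0,0,-0.5,0,0,0,-1]
    - [0,0,0,0,0,0,-1]

```text
time_s: 37.55
position: [0.4457, -0.2611, 0.1277]
tcp_rot: [[0.272, 0.962, 0.001], [0.962, -0.272, -0.001], [-0.001, 0.002, -1.0]]
force: [-0.4, 0.6, 0.6]
opening: 0.994
```

send_rows:
  moves:
    - [0.96,-0.23,0,0,0,0,-1]
    - [0.96,-0.23,0,0,0,0,-1]
    - [0.96,-0.23,0,0,0,0,-1]
    - [0.96,-0.23,0,0,0,0,-1]
    - [0.96,-0.23,0,0,0,0,-1]
    - [0.96,-0.23,0,0,0,0,-1]
    - [0.96,-0.23,0,0,0,0,-1]
    - [0.96,-0.23,0,0,0,0,-1]
    - [0.96,-0.23,0,0,0,0,-1]
    - [0.96,-0.23,0,0,0,0,-1]
    - [0.96,-0.23,0,0,0,0,-1]
    - [0.96,-0.23,0,0,0,0,-1]

```text
time_s: 39.05
position: [0.4566, 0.036, 0.126]
tcp_rot: [[0.272, 0.962, -0.002], [0.962, -0.272, 0.0], [-0.0, -0.002, -1.0]]
force: [0.0, 0.1, -0.7]
opening: 1.0
```

send_rows:
  moves:
    - [0.96,-0.23,0,0,0,0,-1]
    - [0.96,-0.23,0,0,0,0,-1]
    - [0.96,-0.23,0,0,0,0,-1]
    - [0.96,-0.23,0,0,0,0,-1]
    - [0.96,-0.23,0,0,0,0,-1]
    - [0.96,-0.23,0,0,0,0,-1]
    - [0.96,-0.23,0,0,0,-0.4,-1]
    - [0.96,-0.1,0,0,0,-0.4,-1]
    - [0.5,0,0,0,0,-0.37,-1]
    - [0,0,0,0,0,0,-1]
    - [0,0,0,0,0,0,-1]

```text
time_s: 40.42
position: [0.4679, 0.2435, 0.1263]
tcp_rot: [[0.072, 0.997, -0.002], [0.997, -0.072, -0.001], [-0.001, -0.002, -1.0]]
force: [0.7, -0.2, -0.9]
opening: 1.0
```

```bash
python3 - <<'E'
from fit import *
st,c,P=look("w14")
goto(468.3,306.2,30,-4.1,st)
c=vision.capture("top");cv2.imwrite("pics/top14.png",cv2.resize(c["img"][170:290,70:570,::-1],None,fx=1.6,fy=1.6,interpolation=3))
E
```

```text
at [467.89 243.53 126.27] yaw -4.16 shift units [ 2.5  -0.16  3.85] turn units rz -0.006
```

View pics/w14.png

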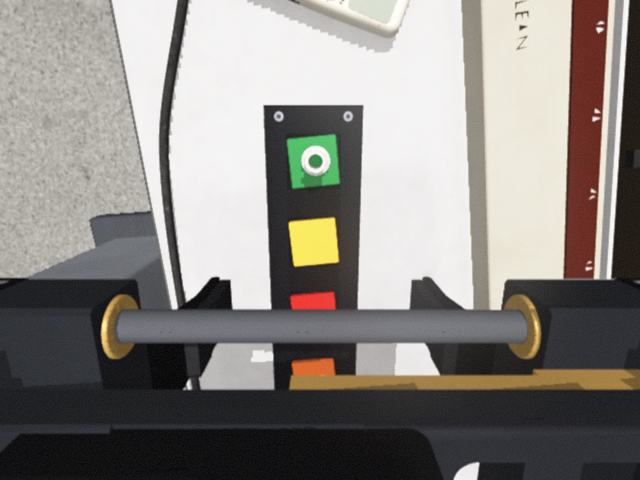

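View pics/top14.png

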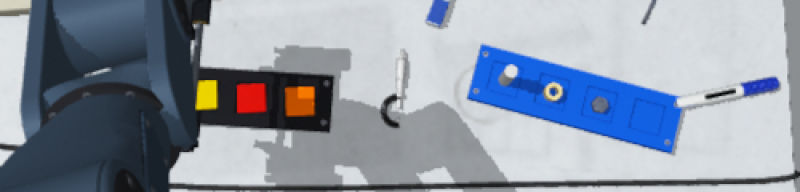

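Blue rack so far: pin, brass and nut are in their nests, and the right nest is empty. Now the steel bushing. I'll take a close look from directly above before descending.

send_rows:
  moves:
    - [0.84,-0.05,0,0,0,0,-1]
    - [0.83,-0.05,0,0,0,0,-1]
    - [0.83,-0.06,0,0,0,0,-1]
    - [0,0,0.8,0,0,0,-1]
    - [0,0,0.8,0,0,0,-1]
    - [0,0,0.5,0,0,0,-1]
    - [0,0,0.2,0,0,0,-1]
    - [0,0,0,0,0,0,-1]
    - [0,0,0,0,0,0,-1]

```text
time_s: 41.65
position: [0.4696, 0.3069, 0.0701]
tcp_rot: [[0.072, 0.997, 0.001], [0.997, -0.072, 0.0], [0.001, 0.001, -1.0]]
force: [0.3, -1.4, 0.2]
opening: 1.0
```

```bash
python3 - <<'E'
from fit import *
st,c,P=look("w15")
goto(468.3,306.2,27,-4.1,st)
im=cv2.imread("pics/w15.png")
cv2.imwrite("pics/z15.png",cv2.resize(im[210:320,260:390],None,fx=5,fy=5,interpolation=2))
q=np.linalg.inv(P)@np.array([.4683,.3062,.04,1]); print(c["cx"]+c["fx"]*q[0]/-q[2], c["cy"]-c["fy"]*q[1]/-q[2])
E
```

```text
at [469.58 306.89  70.13] yaw -4.11 shift units [-0.03 -0.05  1.73] turn units rz -0.001
318.90516663171974 277.69899248339334
```

View pics/z15.png

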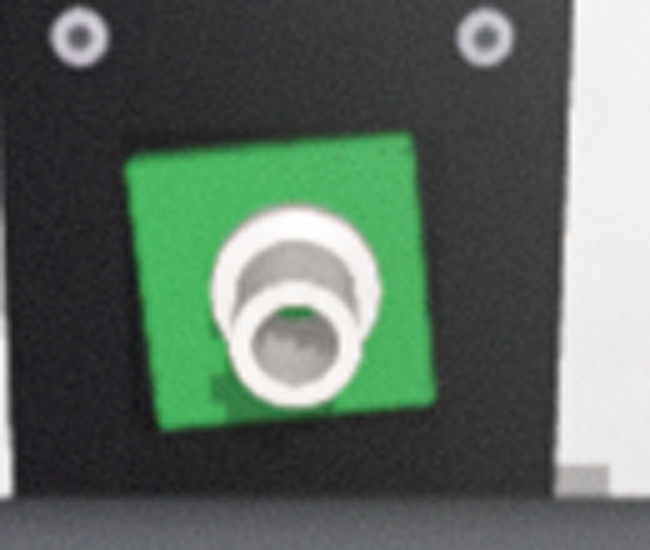

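The top of the steel bushing is at (319,278.6), against a predicted (319,277.7). The collar is low, so I'll grip the barrel above it.

send_rows:
  moves:
    - [-0.03,-0.05,0.6,0,0,0,-1]
    - [0,0,0.5,0,0,0,-1]
    - [0,0,0.35,0,0,0,-1]
    - [0,0,0.2,0,0,0,-1]
    - [0,0,0.08,0,0,0,-1]
    - [0,0,0,0,0,0,0.2]
    - [0,0,0,0,0,0,1]
    - [0,0,0,0,0,0,1]
    - [0,0,0,0,0,0,1]
    - [0,0,0,0,0,0,1]
    - [0,0,0,0,0,0,1]
    - [0,0,0,0,0,0,1]

```text
time_s: 43.2
position: [0.4678, 0.3061, 0.0263]
tcp_rot: [[0.071, 0.997, 0.0], [0.997, -0.071, -0.0], [-0.0, 0.0, -1.0]]
force: [0.2, 0.3, -0.8]
opening: 0.288
```

send_rows:
  moves:
    - [0,0,0,0,0,0,1]
    - [0,0,0,0,0,0,1]
    - [0,0,0,0,0,0,1]
    - [0,0,0,0,0,0,1]

```text
time_s: 43.7
position: [0.4677, 0.306, 0.0263]
tcp_rot: [[0.071, 0.997, -0.0], [0.997, -0.071, -0.0], [-0.0, -0.0, -1.0]]
force: [0.3, 0.0, -1.0]
opening: 0.188
```

send_rows:
  moves:
    - [0,0,-0.2,0,0,0,1]
    - [0,0,-0.5,0,0,0,1]
    - [0,0,-0.8,0,0,0,1]
    - [0,0,-1,0,0,0,1]
    - [0,0,-1,0,0,0,1]
    - [-0.4,0,-0.8,0,0,0,1]
    - [-0.8,0.01,0,0,0,0,1]
    - [-0.95,0.01,0,0,0,0,1]
    - [-0.95,0.01,0,0,0,0,1]
    - [-0.95,0.01,0,0,0,0,1]
    - [-0.95,0.01,0,0,0,0,1]
    - [-0.95,0.01,0,0,0,0,1]

```text
time_s: 45.2
position: [0.4571, 0.1554, 0.1329]
tcp_rot: [[0.072, 0.997, -0.003], [0.997, -0.072, -0.001], [-0.001, -0.003, -1.0]]
force: [0.9, 0.8, -0.7]
opening: 0.188
```

send_rows:
  moves:
    - [-0.95,0.01,0,0,0,0,1]
    - [-0.95,0.01,0,0,0,0,1]
    - [-0.95,0.01,0,0,0,0,1]
    - [-0.95,0.01,0,0,0,0,1]
    - [-0.95,0.01,0,0,0,0,1]
    - [-0.95,0.01,0,0,0,0,1]
    - [-0.95,0.01,0,0,0,0,1]
    - [-0.95,0.01,0,0,0,0,1]
    - [-0.95,0.01,0,0,0,0,1]
    - [-0.95,0.01,0,0,0,0,1]
    - [-0.95,0.01,0,0,0,0,1]
    - [-0.95,0.01,0,0,0,0,1]

```text
time_s: 46.7
position: [0.4393, -0.128, 0.133]
tcp_rot: [[0.072, 0.997, -0.003], [0.997, -0.072, 0.001], [0.001, -0.003, -1.0]]
force: [-0.1, -0.9, -1.3]
opening: 0.184
```

send_rows:
  moves:
    - [-0.95,0.01,0,0,0,0,1]
    - [-0.95,0.01,0,0,0,0,1]
    - [-0.95,0.01,0,0,0,0,1]
    - [-0.95,0,0,0,0,0,1]
    - [-0.8,0,0,0,0,0.5,1]
    - [-0.4,0,0,0,0,0.5,1]
    - [0,0,0,0,0,0.17,1]
    - [0,0,0,0,0,0,1]
    - [0,0,0,0,0,0,1]

```text
time_s: 47.82
position: [0.4317, -0.2509, 0.1336]
tcp_rot: [[0.271, 0.963, -0.001], [0.963, -0.271, 0.001], [0.0, -0.001, -1.0]]
force: [0.4, 0.1, -0.8]
opening: 0.185
```

```bash
python3 - <<'E'
from fit import *
look("w16")
goto(428.8,-320.8,21.3,-15.75)
E
```

```text
at [ 431.93 -250.93  133.69] yaw -15.74 shift units [-2.73  0.64  4.49] turn units rz 0.001
```

View pics/w16.png

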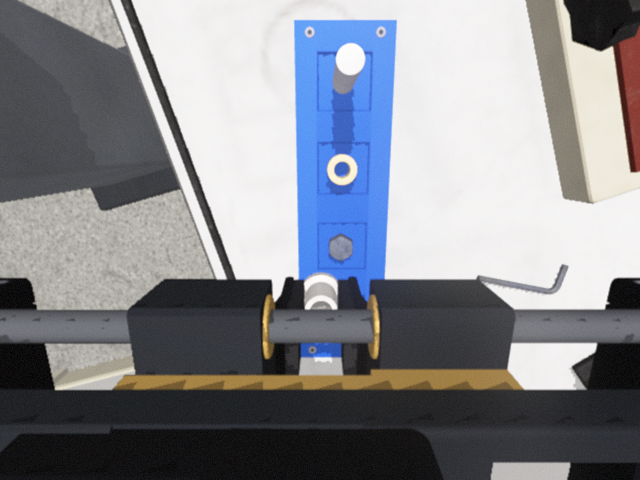

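Pin, brass and nut sit in the nests (349,60; 342,170; 341,247). Now placing the steel bushing.

send_rows:
  moves:
    - [-0.91,0.21,0,0,0,0,1]
    - [-0.91,0.21,0,0,0,0,1]
    - [-0.91,0.22,0,0,0,0,1]
    - [0,0,0.8,0,0,0,1]
    - [0,0,0.8,0,0,0,1]
    - [0,0,0.8,0,0,0,1]
    - [0,0,0.8,0,0,0,1]
    - [0,0,0.6,0,0,0,1]
    - [0,0,0.35,0,0,0,1]
    - [0,0,0.15,0,0,0,1]
    - [0,0,0,0,0,0,1]
    - [0,0,0,0,0,0,1]

```text
time_s: 49.38
position: [0.4293, -0.3218, 0.0268]
tcp_rot: [[0.272, 0.962, 0.001], [0.962, -0.272, -0.001], [-0.001, 0.001, -1.0]]
force: [-0.5, 0.3, -1.6]
opening: 0.187
```

```bash
python3 - <<'E'
from fit import *
look("w17")
goto(428.8,-320.8,21.3,-15.75)
E
```

```text
at [ 429.32 -321.81   26.86] yaw -15.78 shift units [ 0.03 -0.03  0.22] turn units rz -0.003
```

View pics/w17.png

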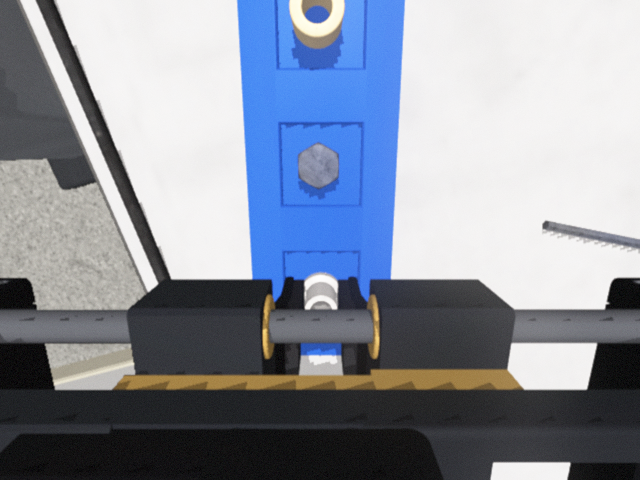

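send_rows:
  moves:
    - [0.03,-0.03,0.1,0,0,0,1]
    - [0,0,0.09,0,0,0,1]
    - [0,0,0.04,0,0,0,1]
    - [0,0,0,0,0,0,1]
    - [0,0,0,0,0,0,1]

```text
time_s: 50.05
position: [0.4284, -0.3205, 0.0211]
tcp_rot: [[0.272, 0.962, -0.0], [0.962, -0.272, 0.0], [0.0, -0.0, -1.0]]
force: [-1.0, 0.9, 5.2]
opening: 0.182
```

send_rows:
  moves:
    - [0,0,0,0,0,0,0.4]
    - [0,0,0,0,0,0,0]
    - [0,0,0,0,0,0,-1]
    - [0,0,0,0,0,0,-1]
    - [0,0,-0.2,0,0,0,-1]
    - [0,0,-0.8,0,0,0,-1]
    - [0,0,-1,0,0,0,-1]
    - [0,0,-1,0,0,0,-1]
    - [0,0,-1,0,0,0,-1]
    - [0,0,-1,0,0,0,-1]
    - [0,0,-1,0,0,0,-1]
    - [0,0,-1,0,0,0,-1]

```text
time_s: 51.55
position: [0.4283, -0.3204, 0.1967]
tcp_rot: [[0.272, 0.962, 0.0], [0.962, -0.272, -0.0], [-0.0, 0.0, -1.0]]
force: [0.8, -0.5, -0.3]
opening: 1.002
```

send_rows:
  moves:
    - [0,0,-0.8,0,0,0,-1]
    - [-0.8,0,0,0,0,0,-1]
    - [-0.8,0,0,0,0,0,-1]
    - [0,0,0,0,0,0,-1]
    - [0,0,0,0,0,0,-1]

```text
time_s: 52.18
position: [0.4169, -0.3589, 0.2144]
tcp_rot: [[0.273, 0.962, -0.001], [0.962, -0.273, 0.002], [0.002, -0.002, -1.0]]
force: [-0.5, -0.2, 0.3]
opening: 0.998
```

```bash
python3 - <<'E'
from fit import *
st,c,P=look("w18")
print(st["position"],st["force"],st["time_s"])
c=vision.capture("top");cv2.imwrite("pics/top18.png",cv2.resize(c["img"][170:290,70:570,::-1],None,fx=1.6,fy=1.6,interpolation=3))
c=vision.capture("scene");cv2.imwrite("pics/scene18.png",cv2.resize(c["img"][180:320,140:460,::-1],None,fx=2.4,fy=2.4,interpolation=3))
E
```

```text
[ 0.42 -0.36  0.21] [-0.54 -0.21  0.27] 52.175
```

View pics/w18.png

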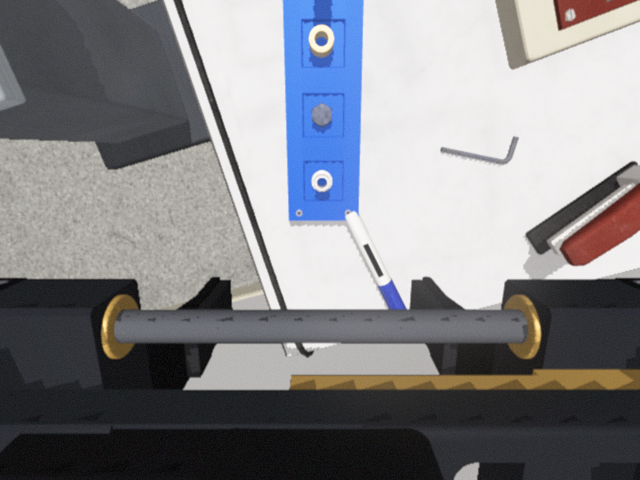

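View pics/top18.png

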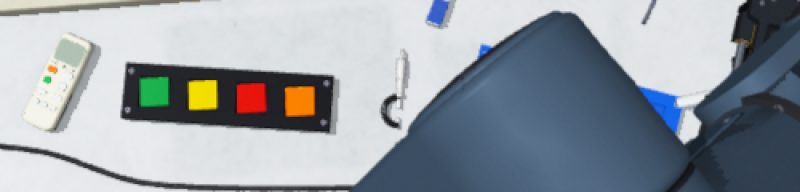

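View pics/scene18.png

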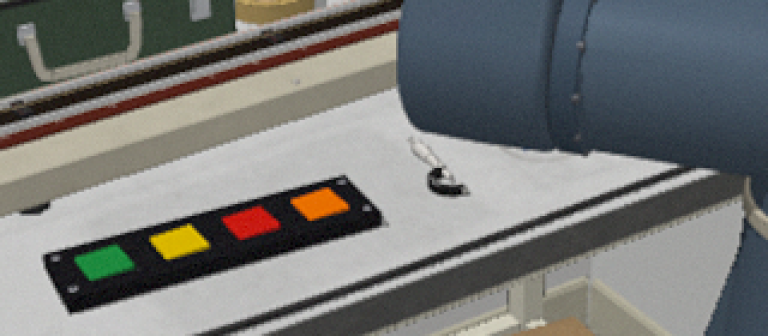

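Wrist view: brass (321,40), nut (321,115) and steel (321,181) are in their nests. All four inserts remain in the black rack. One height check by depth, then a final look at the pin from the raised arm.

send_rows:
  moves:
    - [0,0,-0.9,0,0,0,-1]
    - [0,0,-0.9,0,0,0,-1]
    - [0,0,-0.9,0,0,0,-1]
    - [0,0,0,0,0,0,-1]
    - [0,0,0,0,0,0,-1]

```text
time_s: 52.95
position: [0.4173, -0.3583, 0.2822]
tcp_rot: [[0.272, 0.962, -0.001], [0.962, -0.272, 0.001], [0.001, -0.001, -1.0]]
force: [-0.5, -0.1, -0.3]
opening: 1.0
```

```bash
python3 - <<'E'
from fit import *
st,c,P=look("w19"); cl=cloud(c,P)*1000
for n,x,y in (("pin",479.2,-141.8),("brass",462.4,-201.5),("nut",445.6,-261.1),("steel",428.8,-320.8)):
    m=(np.hypot(cl[...,0]-x,cl[...,1]-y)<18)&(c["depth"]>0)
    p=cl[m]; 
    if len(p)==0: print(n,"none");continue
    top=np.percentile(p[:,2],98); q=p[p[:,2]>top-2.5]; print(n,"top",top,"spread",q[:,2].std(),"centre off",q[:,:2].mean(0)-[x,y])
E
```

```text
pin top 27.65101405521475 spread 1.8220495766475024 centre off [-2.86 -7.07]
brass top 31.917191045530647 spread 0.7104784578153923 centre off [-1.21  0.55]
nut top 23.780676016073254 spread 0.7408991783162239 centre off [-0.8   0.63]
steel top 405.47796816919544 spread 0.8288547103254029 centre off [ -3.53 -12.73]
```

View pics/w19.png

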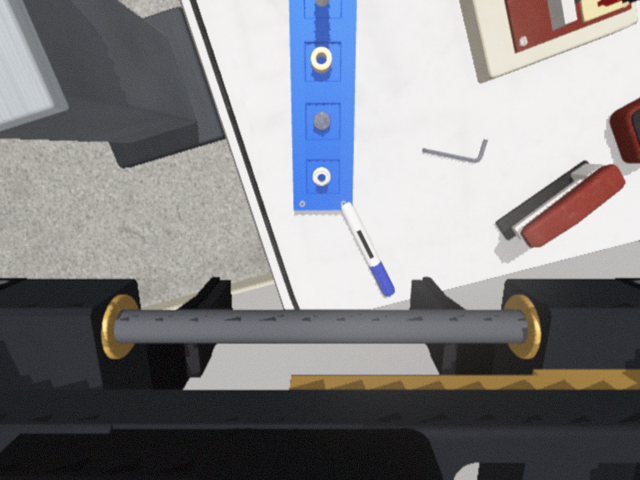

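The brass and nut tops both read about 2.8 mm high, which is probably a bias. I'll compare with the plate surface and bring the pin into view.

send_rows:
  moves:
    - [0.9,0,0,0,0,0,-1]
    - [0.9,0,0,0,0,0,-1]
    - [0.9,0,0,0,0,0,-1]
    - [0,0,0,0,0,0,-1]
    - [0,0,0,0,0,0,-1]

```text
time_s: 53.62
position: [0.4363, -0.2942, 0.2833]
tcp_rot: [[0.271, 0.962, 0.0], [0.962, -0.271, -0.001], [-0.001, 0.001, -1.0]]
force: [0.2, 0.3, 0.3]
opening: 1.001
```

```bash
python3 - <<'E'
from fit import *
st,c,P=look("w20"); cl=cloud(c,P)*1000
ok=(c["depth"]>.2)
a=np.array([.2706,.9627])
for s in(62,0,-62):
    x,y=np.array([454,-231.3])+s*a; m=(np.hypot(cl[...,0]-x,cl[...,1]-y)<8)&ok; print("plate",s,np.median(cl[m][:,2]))
for n,x,y in (("pin",479.2,-141.8),("brass",462.4,-201.5),("nut",445.6,-261.1),("steel",428.8,-320.8)):
    m=(np.hypot(cl[...,0]-x,cl[...,1]-y)<18)&ok
    p=cl[m]; top=np.percentile(p[:,2],98); q=p[p[:,2]>top-2.5]; print(n,"top",top,"floor",np.percentile(p[:,2],15),"centre off",q[:,:2].mean(0)-[x,y])
E
```

```text
plate 62 15.554700645816682
plate 0 15.535247070481706
plate -62 15.61440843484474
pin top 83.74575247068358 floor 12.279125382404121 centre off [-0.68  0.21]
brass top 31.70968523809937 floor 12.03590806934125 centre off [-1.31  0.56]
nut top 23.791476036850135 floor 11.98366870180897 centre off [-0.79  0.76]
steel top 37.058011847898186 floor 11.899262661627885 centre off [-0.94  0.85]
```

View pics/w20.png

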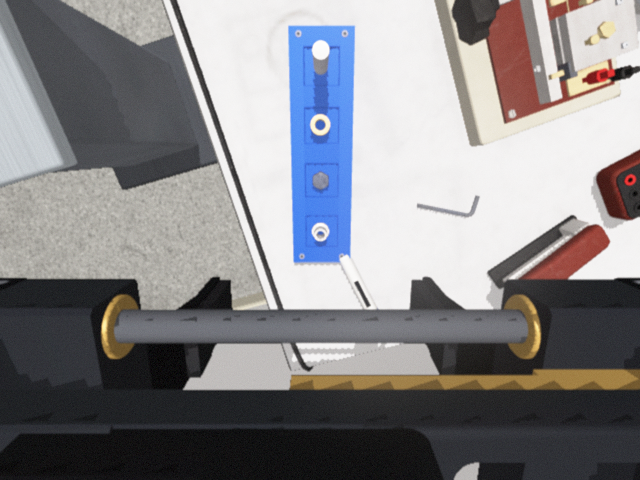

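Correcting for the plate bias (+1.5 mm) and percentile noise, the tops agree with parts standing on the 11 mm floor. All four are centred within about 1.5 mm. Handing in.

```bash
python3 -c "
from rig import bot
print(bot.hand_in())"
```

```text
the job is handed in; nothing more can be done
None
```

I moved all four samples to the blue rack in reverse order and handed the job in at about 54 s of the 112 s allowed. From the left, the blue rack now holds the ground pin, brass bushing, hexagon nut and steel bushing. The black rack had them as steel, nut, brass, pin.

- **Placing:** I lowered each part until it met the nest floor with about 5–6 N, then released it. The gripper was clear of everything at hand-in.
- **Position:** The last wrist picture shows every part upright and centred in its nest to within about 1.5 mm. Top and scene views taken just before it show all four coloured inserts still in the black rack.
- **Check that disagreed:** The depth readings gave part tops 2–3 mm above nominal. The rack plate itself read 1.5 mm high, so part of that is camera bias. I put the remaining 0.5–1.2 mm down to depth noise and did not verify it another way. It fits with the parts standing on the 11 mm floor.

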